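# Knock the board's stop pegs home

## Robot

A 6-joint arm with a two-finger parallel gripper is mounted at the origin on a cart in front of the work surface, level with it; the furniture and walls round the work are solid. World frame = base frame: x ahead of the robot, y to its left, z up, the work surface at z = 0. Lengths are in mm, angles in rad, forces in N, time in s.
With the tool pointing down it reaches from about 275 to 1000 mm from the base axis. Payload 8.4 kg.
Tool frame: the origin (TCP) lies at the very end of the fingers, on their centre line; the grasp point (between the pads) lies 19 mm behind it (r.pinch_z is the distance from the TCP to the grasp point, in mm); z points along the fingers, y is the line along which they close (so a half turn about z gives the same grasp; the last joint's range is limited). The gripper opens to 85 mm and grips with 20 to 120 N. Pads are 22 mm wide; open, the fingers measure 114 mm over their backs; the gripper's body (76 mm by 85 mm) begins 54 mm behind the grasp point. The pads swing forward as they close: fully open they stand 13 mm farther back than shut.
Start: joints at [1.2, 0.353, 1.633, -0, 1.155, -0.002], TCP at [225.309, 582.978, 231.281] pointing down, gripper open.
Joint ranges: [-2.63, 2.63], [-0.92, 2.1], [0.06, 2.66], [-1.3, 4.44], [0, 2.69], [-3.02, 3.02]. Speed limits (rad/s): [2.22, 2.22, 2.79, 3.14, 3.14, 3.14].

## Interface

Orientations are given as [roll, pitch, yaw] about the fixed x, y, z axes, in that order (R = Rz(yaw) Ry(pitch) Rx(roll)).
In Python, from rig import r gives the robot as it stands.
- The arm moves only by the tool carry_out, never from a script. Its argument "series" is a list of rows, each a list of 7 numbers: the turn, a rotation vector about the tool's x, y, z as a fraction of full scale, then the shift along the tool's x, y, z as a fraction of full scale, then the gripper command: -1 is fully open, 1 is shut, values between are in proportion. A call has 1 to 8 rows; each row is the pose to reach, as a shift and turn from the pose commanded when the call began, along the tool's axes at that moment, turning the shorter way round; what a row does not reach only later rows make up. Full scale, the value 1, is 0.25 m for a shift and pi rad for a turn. A row lasts 1/8 s, in which the tool goes at most 62.5 mm and 10.7 degrees, less where a joint would pass 70% of its speed; a pose out of reach is approached as far as the arm can. A call with a number of a shift or a turn outside -1 to 1 is refused whole. A call with a gripper value outside its range is refused whole. The fingers move at their own pace and stop on an object; "force" is the grip in N (left out, the last holds). Time passes only in rows, so rows that repeat a pose let the fingers close. It gives the time, the measured TCP pose, the force, the opening and the grip force at its end, in the units of the state.
- r.sense(): the state, without advancing time (a new reading comes with each control period).
- r.grab_frame(name): name is "scene" or "top"; returns the picture (400x640x3 uint8, red, green, blue); there is no depth.
- r.get_calibration(name): a dict with "K" (3x3 intrinsics, pixels), "distortion" ([k1, k2, p1, p2, k3] as OpenCV has them; the pictures are not rectified), "pose" (4x4, takes a point from camera to world coordinates). Camera axes: x right, y up, looking along -z (the intrinsics and any distortion apply to the point x, -y, -z); pixel columns grow to the right and rows downward; lengths in mm; the calibration is good to about 2 mm. A picture is of the moment at which its call begins. get_calibration takes no time and is no camera call.
- r.sign_off(): hands the job in; it is judged then, once.
Trained networks look in the newest picture that a camera, given by its name, has taken for a name from the list of things; names that differ only in an ending like _2 or _b are one class to them, and where a whole thing is asked for, a point or a joint stands for the part that bears it (a point fixed in the world has none). Each returns a list of dicts, best first, with "score" (0 to 1); they miss things now and then, are a little off and sometimes report something else, mostly with a low value. They report only what shows in the picture. A call takes as long as a camera call.
- r.silhouettes(camera, label): "region" (400x640 bool, what is visible of it) and "position" ([row, column] in pixels, amid what is visible of it).
The state is a dict: "clock": time; "qpos": joint angles; "qvel": joint speeds; "joint_efforts": joint torques, N m; "eef_pos": TCP position; "tcp_rot": TCP orientation; "contact_force": force on the tool from outside, world axes, zero at the start; "wrist_torque": the same for the moment, N m; "opening": opening from 0.0 (shut) to 1.0 (fully open); "grasp_force": force on a finger pad.
Only numpy, scipy, OpenCV 4.12 (cv2) and the standard library are available. Lean on these libraries where they do the work, as an engineer would, in place of code of your own. Each camera call takes 0.05 s, during which the arm holds its last target. There are 200 camera calls.

## Task

Pick up the wooden mallet and with it knock the carving board's three round-headed pegs fully home, leaving the two bar-headed pegs standing. Touch the pegs with the mallet only and leave everything else where it stands, upright. Then put the mallet back on the worktop, standing on its striking face, and let go.

Things in the scene. Friction and masses are not known exactly. Their poses are not given: they have to be found in the camera images.
- carving_board: thick pale wooden carving board, 160 (own x) x 250 (own y) mm, top 40 mm above its underside; it does not move; origin at the centre of its underside, on the worktop (z = 0), z up. It carries five sprung pegs at five places, in board x, y (mm): far row (42, 85), (42, 0), (42, -85), near row (-42, 38), (-42, -38); which peg stands at which place varies. Behind it, beyond x = 0.74 m, fixed jars and pots up to 180 mm high line the back; on its left is the open sink
- mallet_grip (a point): centre of the grip part of the wooden mallet's handle, 50 mm above the striking face and 80 mm from the head's axis; own x points along the handle away from the head, z away from the striking face (up as it stands). Mallet (0.25 to 0.45 kg): block head 60 x 60 x 84 mm high (34 mm of it above the handle's centre line), standing on its striking face on the worktop; level handle 24 mm wide, 26 mm high, from the head's side (30 mm from the head's axis) to 170 mm from that axis
- mallet_face (a point): centre of the mallet's square 60 x 60 mm striking face (underside of the head), on the head's axis; x along the handle away from the head, z up through the head
- mallet: the mallet; same point and axes as mallet_face
- round_1_top (a point): centre of the top of a round-headed wooden peg (round disc head, 40 mm across, 12 mm thick, on a 18 mm stem standing out of the board); z up. Standing: top 36 mm above the board's top. Home: head down on its small steel collar, top 14 mm above the board's top
- round_1 (a joint): how far that peg is down, m: 0 standing, 0.022 fully home. A snap spring holds it at either end: it resists with up to about 9 N, jumps back up if pushed less than half way (0.011) and snaps home and stays once past half way
- round_2_top (a point): centre of the top of a round-headed wooden peg (round disc head, 40 mm across, 12 mm thick, on a 18 mm stem standing out of the board); z up. Standing: top 36 mm above the board's top. Home: head down on its small steel collar, top 14 mm above the board's top
- round_2 (a joint): how far that peg is down, m: 0 standing, 0.022 fully home. A snap spring holds it at either end: it resists with up to about 9 N, jumps back up if pushed less than half way (0.011) and snaps home and stays once past half way
- round_3_top (a point): centre of the top of a round-headed wooden peg (round disc head, 40 mm across, 12 mm thick, on a 18 mm stem standing out of the board); z up. Standing: top 36 mm above the board's top. Home: head down on its small steel collar, top 14 mm above the board's top
- round_3 (a joint): how far that peg is down, m: 0 standing, 0.022 fully home. A snap spring holds it at either end: it resists with up to about 9 N, jumps back up if pushed less than half way (0.011) and snaps home and stays once past half way
- bar_1_top (a point): centre of the top of a bar-headed wooden peg (long bar head, 60 mm along own y x 18 mm along own x, 12 mm thick, on a 18 mm stem standing out of the board); z up. Standing: top 36 mm above the board's top. Home: head down on its small steel collar, top 14 mm above the board's top
- bar_1 (a joint): how far that peg is down, m: 0 standing, 0.022 fully home. A snap spring holds it at either end: it resists with up to about 9 N, jumps back up if pushed less than half way (0.011) and snaps home and stays once past half way
- bar_2_top (a point): centre of the top of a bar-headed wooden peg (long bar head, 60 mm along own y x 18 mm along own x, 12 mm thick, on a 18 mm stem standing out of the board); z up. Standing: top 36 mm above the board's top. Home: head down on its small steel collar, top 14 mm above the board's top
- bar_2 (a joint): how far that peg is down, m: 0 standing, 0.022 fully home. A snap spring holds it at either end: it resists with up to about 9 N, jumps back up if pushed less than half way (0.011) and snaps home and stays once past half way
- salt_shaker_mid (a point): centre (half-way up) of the glass salt shaker, 44 mm across, 90 mm high, standing loose on the carving board's near left corner; a bystander
- bottle_mid (a point): centre (half-way up) of the small white bottle with a red cap, 36 x 42 mm across, 106 mm high, standing loose on the carving board's near right corner; a bystander
- pepper_mill_mid (a point): centre (half-way up) of the turned dark wooden pepper mill, 58 mm across, 170 mm high, standing loose on the worktop in front of the board; a bystander
- canister_mid (a point): centre (half-way up) of the plain canister with lid, 66 mm across, 67 mm high, standing loose on the worktop; a bystander
- small_canister_mid (a point): centre (half-way up) of the smaller plain canister with lid, 57 mm across, 54 mm high, standing loose right of the board; a bystander
- garlic_mid (a point): centre (half-way up) of the garlic bulb, 54 mm across, 53 mm high, lying loose right of the board; a bystander

How it is judged:
By the outcome, as a careful person would: the job done as asked, in the order asked, and still so for the second after the job is handed in, with the robot touching nothing.
It also fails if it takes over 51 s, if anything falls off the work surface, if the arm or the gripper's body presses on something with over 40 N, if the wrist force passes 120 N, or if a joint passes its speed limit or range.

## Working session

There is one attempt and no reset: what is moved stays moved. The work goes in short steps, Python scripts to look and compute and a tool call to move; the robot and the scene stay as the last step left them, time stands still between calls to the robot, and variables do not carry over. Pictures are saved under pics/ and viewed, at most 10 in all, crops included, and the job is handed in when it is done.

Besides the shell and the picture viewer there is one more tool, called after ">>>" by a JSON object that holds its "op" and its "data". carry_out: Moves the arm, as the interface text tells. Its arguments: {"type":"object","properties":{"series":{"type":"array"},"force":{"type":"number"}},"required":["series"]}

```bash
mkdir -p pics; ls; cat > h.py <<'E'
from rig import r
import numpy as np, cv2
def ray(cam,rc):
    c=r.get_calibration(cam);T=np.array(c["pose"])
    p=cv2.undistortPoints(np.array([[[rc[1],rc[0]]]],float),np.array(c["K"]),np.array(c["distortion"]))[0,0]
    return T[:3,3],T[:3,:3]@np.array([p[0],-p[1],-1])
def at(cam,rc,z):
    o,d=ray(cam,rc);return (o+d*(z-o[2])/d[2]).round(1)
def proj(cam,P):
    c=r.get_calibration(cam);T=np.linalg.inv(np.array(c["pose"]))
    q=(T[:3,:3]@np.atleast_2d(P).T).T+T[:3,3];q=q*[1,-1,-1]
    return cv2.projectPoints(q,np.zeros(3),np.zeros(3),np.array(c["K"]),np.array(c["distortion"]))[0][:,0]
E
python3 - <<'E'
from h import *
s=r.sense();print({k:np.round(v,3).tolist() for k,v in s.items()})
for c in("scene","top"):
    im=r.grab_frame(c);cv2.imwrite(f"pics/{c}0.png",im[:,:,::-1]);print(c,np.array(r.get_calibration(c)["pose"]).round(2).tolist())
    for l,z in(("mallet",84),("round_1",76),("bar_1",76),("carving_board",40),("salt_shaker_mid",85),("bottle_mid",93),("pepper_mill_mid",85),("canister_mid",33),("small_canister_mid",27),("garlic_mid",27)):
        for d in r.silhouettes(c,l):
            if d["score"]>.3: print(l,round(d["score"],2),np.round(d["position"]).tolist(),int(d["region"].sum()),at(c,d["position"],z).tolist())
E
```

```text
pics
{'clock': 0.0, 'qpos': [1.2, 0.354, 1.634, 0.0, 1.155, -0.002], 'qvel': [0.001, -0.002, -0.001, -0.001, 0.002, 0.001], 'joint_efforts': [0.003, -60.527, -34.206, 0.0, 0.01, 0.0], 'eef_pos': [225.133, 582.526, 230.547], 'tcp_rot': [-3.14, -0.0, 2.773], 'contact_force': [0.1, -0.306, -0.739], 'wrist_torque': [0.045, -0.004, 0.002], 'grasp_force': 0.0, 'opening': 1.001}
scene [[-0.98, -0.12, 0.17, 796.28], [0.2, -0.54, 0.82, 1285.2], [-0.01, 0.83, 0.55, 971.95], [0.0, 0.0, 0.0, 1.0]]
mallet 0.85 [273.0, 392.0] 1189 [400.3, 293.8, 84.0]
round_1 0.51 [194.0, 310.0] 75 [533.3, -156.3, 76.0]
round_1 0.45 [182.0, 284.0] 108 [606.5, -250.6, 76.0]
bar_1 0.46 [212.0, 279.0] 116 [648.5, -67.8, 76.0]
carving_board 0.8 [218.0, 292.0] 1748 [607.4, -83.5, 40.0]
salt_shaker_mid 0.69 [215.0, 304.0] 333 [577.1, -22.7, 85.0]
bottle_mid 0.57 [175.0, 313.0] 228 [506.1, -247.9, 93.0]
pepper_mill_mid 0.57 [212.0, 361.0] 665 [403.1, 0.9, 85.0]
canister_mid 0.85 [174.0, 334.0] 353 [408.3, -346.0, 33.0]
small_canister_mid 0.5 [170.0, 296.0] 221 [540.6, -411.6, 27.0]
garlic_mid 0.46 [176.0, 257.0] 140 [685
[... 299 characters left out ...]
1 0.45 [153.0, 342.0] 126 [651.0, -76.6, 76.0]
bar_1 0.43 [186.0, 353.0] 181 [558.7, -108.9, 76.0]
carving_board 0.88 [178.0, 369.0] 3637 [590.1, -155.4, 40.0]
salt_shaker_mid 0.66 [182.0, 329.0] 237 [569.7, -42.7, 85.0]
salt_shaker_mid 0.53 [161.0, 370.0] 170 [627.7, -154.9, 85.0]
bottle_mid 0.84 [199.0, 402.0] 261 [520.6, -237.6, 93.0]
bottle_mid 0.47 [163.0, 404.0] 169 [619.6, -244.5, 93.0]
pepper_mill_mid 0.96 [249.0, 326.0] 397 [386.7, -35.6, 85.0]
pepper_mill_mid 0.63 [249.0, 219.0] 1136 [386.2, 247.7, 85.0]
canister_mid 0.72 [245.0, 452.0] 567 [405.6, -381.2, 33.0]
small_canister_mid 0.59 [200.0, 465.0] 377 [533.2, -422.1, 27.0]
garlic_mid 0.69 [153.0, 454.0] 271 [666.6, -397.2, 27.0]
```

```bash
python3 - <<'E'
import cv2
a=cv2.imread("pics/top0.png");cv2.imwrite("pics/topc.png",cv2.resize(a[120:300,190:490],(800,480),interpolation=cv2.INTER_CUBIC))
b=cv2.imread("pics/scene0.png");cv2.imwrite("pics/scenec.png",cv2.resize(b[140:310,230:450],(776,600),interpolation=cv2.INTER_CUBIC))
E
```

```text
(no output)
```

View pics/topc.png

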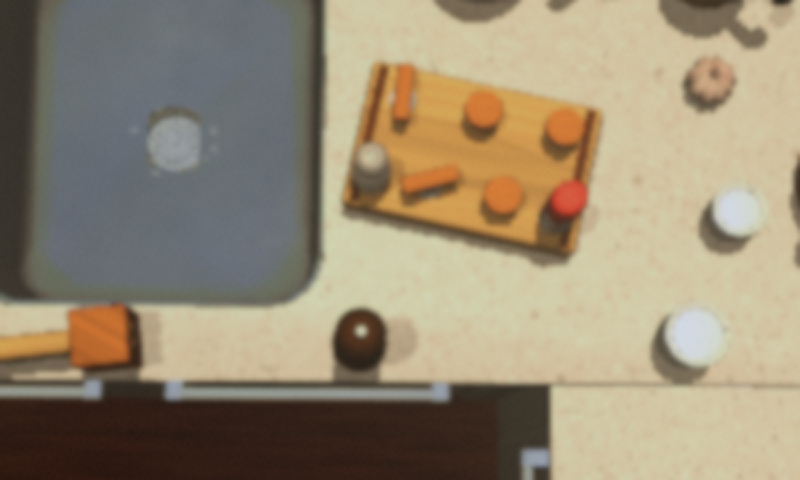

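View pics/scenec.png

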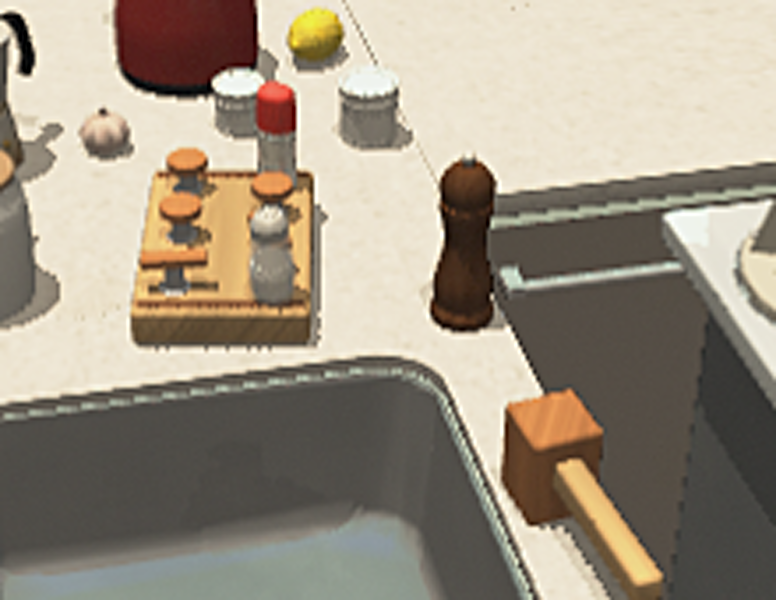

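The top view shows the three rounds at far-middle, far-right and near-right, in crop px (483,110), (565,128) and (502,196). The bars stand at far-left and near-left. The mallet head is at crop (100,335) with its handle toward +y. I'll fit the board and mallet poses next.

```bash
cat > fit.py <<'E'
from h import *
from scipy.optimize import minimize, least_squares
def rot(a): return np.array([[np.cos(a),-np.sin(a)],[np.sin(a),np.cos(a)]])
def box(x0,x1,y0,y1,z0,z1): return np.array([[x,y,z] for x in(x0,x1) for y in(y0,y1) for z in(z0,z1)],float)
HEAD=box(-30,30,-30,30,0,84);HAN=box(30,170,-12,12,37,63)
def place(B,p): 
    q=B.copy();q[:,:2]=B[:,:2]@rot(p[2]).T+p[:2];return q
def mask(cam,p,boxes):
    m=np.zeros((1600,2560),np.uint8)
    for B in boxes:
        h=cv2.convexHull(((proj(cam,place(B,p))+.5)*4).astype(np.float32)).astype(np.int32)
        cv2.fillConvexPoly(m,h,255)
    return cv2.resize(m,(640,400),interpolation=cv2.INTER_AREA)/255.
def iou(cam,p,boxes,reg): 
    m=mask(cam,p,boxes);return np.minimum(m,reg).sum()/np.maximum(m,reg).sum()
E
cat > f1.py <<'E'
from fit import *
for c in("scene","top"): r.grab_frame(c)
S=r.silhouettes("scene","mallet")[0]["region"]
t=[d for d in r.silhouettes("top","mallet")+r.silhouettes("top","pepper_mill_mid") if d["position"][1]<260]
T=t[0]["region"];print(len(t))
for sel in("both","top","scene"):
    f=lambda p:-(iou("scene",p,[HEAD,HAN],S)*(sel!="top")+iou("top",p,[HEAD,HAN],T)*(sel!="scene"))
    best=min((minimize(f,[395,270,a],method="Nelder-Mead",options=dict(initial_simplex=[[395,270,a],[410,270,a],[395,290,a],[395,270,a+.15]])) for a in(1.5,1.7)),key=lambda b:b.fun)
    print(sel,best.x.round(3),best.fun)
P=np.array([[42,85],[42,0],[42,-85],[-42,38],[-42,-38]],float)
px=dict(top=[[153,342],[161,373],[168,402],[186,353],[191,378]],scene=[[212,279],None,[182,284],None,[194,310]])
obs=[]
for c,names in(("top",("round_1","bar_1")),("scene",("round_1","bar_1"))):
    for n in names:
        for d in r.silhouettes(c,n):
            for i,q in enumerate(px[c]):
                if q and np.hypot(*(np.array(d["position"])-q))<5 and d["score"]>.3: 
                    g=np.argwhere(d["region"]).mean(0);obs.append((c,i,g[::-1]))
def res(p,sel=None): return np.concatenate([proj(c,np.r_[rot(p[2])@P[i]+p[:2],70])[0]-g for c,i,g in obs if sel in(None,c)])
for s in(None,"top"):
    o=least_squares(res,[595,-150,-.22],args=(s,),loss="soft_l1",x_scale=[10,10,.1]);print("board",s,o.x.round(3),o.fun.round(1))
    for i in range(5): print(i,(rot(o.x[2])@P[i]+o.x[:2]).round(1))
B=r.silhouettes("top","carving_board")[0]["region"]
b=minimize(lambda p:-iou("top",p,[box(-80,80,-125,125,0,40)],B),o.x,method="Nelder-Mead",options=dict(initial_simplex=[o.x,o.x+[10,0,0],o.x+[0,10,0],o.x+[0,0,.1]]));print("boardIoU",b.x.round(3),b.fun)
for c in[[378,62],[600,108],[347,200]]: print(at("top",[c[1]/2.667+120,c[0]/2.667+190],40))
E
python3 f1.py
```

```text
1
both [393.028 227.121   1.674] -1.7909761206372918
top [393.019 227.742   1.674] -0.9312693749746352Traceback (most recent call last):
  File "f1.py", line 8, in <module>
    best=min((minimize(f,[395,270,a],method="Nelder-Mead",options=dict(initial_simplex=[[395,270,a],[410,270,a],[395,290,a],[395,270,a+.15]])) for a in(1.5,1.7)),key=lambda b:b.fun)
  File "f1.py", line 8, in <genexpr>
    best=min((minimize(f,[395,270,a],method="Nelder-Mead",options=dict(initial_simplex=[[395,270,a],[410,270,a],[395,290,a],[395,270,a+.15]])) for a in(1.5,1.7)),key=lambda b:b.fun)
              ~~~~~~~~^^^^^^^^^^^^^^^^^^^^^^^^^^^^^^^^^^^^^^^^^^^^^^^^^^^^^^^^^^^^^^^^^^^^^^^^^^^^^^^^^^^^^^^^^^^^^^^^^^^^^^^^^^^^^^^^^^^^^^^^
    res = _minimize_neldermead(fun, x0, args, callback, bounds=bounds,
                               **options)
    fsim[j] = func(sim[j])
              ~~~~^^^^^^^^
    fx = function(np.copy(x), *(wrapper_args + args))
  File "f1.py", line 7, in <lambda>
    f=lambda p:-(iou("scene",p,[HEAD,HAN],S)*(sel!="top")+iou("top",p,[HEAD,HAN],T)*(sel!="scene"))
                 ~~~^^^^^^^^^^^^^^^^^^^^^^^^
  File "fit.py", line 15, in iou
    m=mask(cam,p,boxes);return np.minimum(m,reg).sum()/np.maximum(m,reg).sum()
  File "fit.py", line 11, in mask
    h=cv2.convexHull(((proj(cam,place(B,p))+.5)*4).astype(np.float32)).astype(np.int32)
                       ~~~~^^^^^^^^^^^^^^^^
  File "h.py", line 10, in proj
    c=r.get_calibration(cam);T=np.linalg.inv(np.array(c["pose"]))
ValueError: time passes only in moves, steps and waits
```

```bash
sed -i 's/r\.get_calibration(cam)/cal(cam)/' h.py; sed -i '2a from functools import lru_cache\n@lru_cache(None)\ndef cal(c): return r.get_calibration(c)' h.py
sed -i 's/"both","top","scene"/"both",/' f1.py; python3 f1.py; python3 -c "
from rig import r;print(r.sense()['clock'])"
```

```text
2
both [393.205 227.379   1.666] -1.7597314149262857
board None [ 5.89571e+02 -1.48884e+02 -2.16000e-01] [-0.2  0.1 -0.2 -0.3 -0.3  0.4 -0.2  0.  -0.2 -0.3 -0.  -1.5 -0.1 -1.2
 -0.  -1.5]
0 [648.8 -74.9]
1 [ 630.6 -157.9]
2 [ 612.4 -240.9]
3 [ 556.7 -102.8]
4 [ 540.4 -177. ]
board top [ 5.8953e+02 -1.4948e+02 -2.1600e-01] [ 0.   0.1  0.  -0.3 -0.1  0.4 -0.   0.   0.  -0.3]
0 [648.8 -75.5]
1 [ 630.5 -158.5]
2 [ 612.3 -241.5]
3 [ 556.7 -103.3]
4 [ 540.3 -177.6]
1.85Traceback (most recent call last):
  File "f1.py", line 23, in <module>
    B=r.silhouettes("top","carving_board")[0]["region"]
      ~~~~~~~~~~~~~~~~~~~~~~~~~~~~~~~~~~~~^^^
IndexError: list index out of range
```

```bash
cat >> h.py <<'E'
from scipy.spatial.transform import Rotation as Ro
def rows(*targets):
    s=r.sense();R0=Ro.from_euler("xyz",s["tcp_rot"]);p0=np.array(s["eef_pos"])
    print("now",round(s["clock"],2),p0.round(1),np.round(s["tcp_rot"],3),"op",round(s["opening"],3),"g",round(s["grasp_force"],1),"F",np.round(s["contact_force"],1),"T",np.round(s["wrist_torque"],2))
    for x,y,z,yaw in targets:
        d=R0.inv().apply(np.array([x,y,z])-p0)/250
        t=(R0.inv()*Ro.from_euler("xyz",[np.pi,0,yaw])).as_rotvec()/np.pi
        print([x,y,z,yaw],"->",np.r_[t,d].round(4).tolist())
E
python3 - <<'E'
from h import *
rows((330,400,180,2.0),(387,289,120,1.67))
E
```

```text
now 1.85 [225.3 583.  231.3] [-3.142  0.     2.773] op 1.003 g 0.0 F [-0.2  0.1  0.3] T [0.05 0.04 0.08]
[330, 400, 180, 2.0] -> [-0.0, 0.0, 0.246, -0.6544, -0.5317, 0.2051]
[387, 289, 120, 1.67] -> [-0.0, 0.0, 0.351, -1.0271, -0.8637, 0.4451]
```

>>> {"op": "carry_out", "data": {"series": [[0,0,0.351,-1.0,-0.85,0.445,-1],[0,0,0.351,-1.0,-0.85,0.445,-1],[0,0,0.351,-1.0,-0.85,0.445,-1],[0,0,0.351,-1.0,-0.85,0.445,-1],[0,0,0.351,-1.0,-0.85,0.445,-1],[0,0,0.351,-1.0,-0.85,0.445,-1],[0,0,0.351,-1.0,-0.85,0.445,-1],[0,0,0.351,-1.0,-0.85,0.445,-1]]}}

```text
clock: 2.85
eef_pos: [382.1, 295.3, 120.4]
tcp_rot: [3.141, -0.001, 1.672]
contact_force: [-0.4, -0.7, 1.3]
opening: 1.001
grasp_force: 0.0
```

```bash
python3 - <<'E'
from h import *
rows((387,289,33,1.67))
im=r.grab_frame("scene");cv2.imwrite("pics/s1.png",cv2.resize(im[180:340,300:500,::-1],(750,600),interpolation=cv2.INTER_CUBIC))
print(proj("scene",[[387,289,50],[393,227,84]]))
E
```

```text
now 2.85 [382.1 295.3 120.4] [ 3.141e+00 -1.000e-03  1.672e+00] op 1.001 g 0.0 F [-0.4 -0.7  1.3] T [ 0.04 -0.03 -0.02]
[387, 289, 33, 1.67] -> [0.0002, -0.0002, 0.0006, -0.0272, 0.0167, 0.3496]
[[395.26090367 280.49804901]
 [386.84581913 256.83411808]]
```

View pics/s1.png

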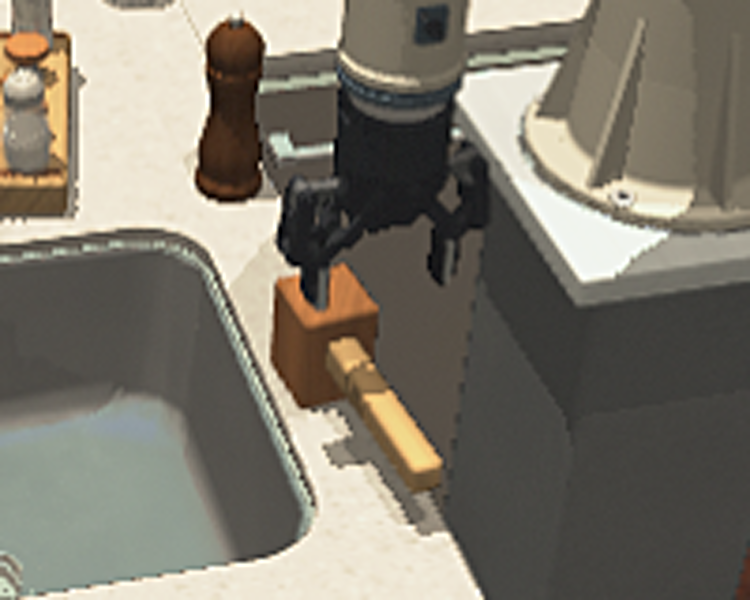

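The open fingers straddle the handle, which runs through crop (375,380) just beyond the head. I'll go down and close.

>>> {"op": "carry_out", "data": {"series": [[0,0,0,-0.02,0.017,0.25,-1],[0,0,0,-0.02,0.017,0.349,-1],[0,0,0,-0.02,0.017,0.349,-1],[0,0,0,-0.02,0.017,0.349,1],[0,0,0,-0.02,0.017,0.349,1],[0,0,0,-0.02,0.017,0.349,1],[0,0,0,-0.02,0.017,0.349,1],[0,0,0,-0.02,0.017,0.349,1]], "force": 110}}

```text
clock: 3.9
eef_pos: [387.3, 290.5, 33.8]
tcp_rot: [3.14, -0.001, 1.67]
contact_force: [-0.4, -0.7, 9.0]
opening: 0.265
grasp_force: 107.1
```

>>> {"op": "carry_out", "data": {"series": [[0,0,0,0,0,-0.1,1],[0,0,0,0,0,-0.3,1],[0,0,0,0,0,-0.5,1],[0,0,0,0,0,-0.78,1],[0,0,0,0,0,-0.78,1]]}}

```text
clock: 4.53
eef_pos: [388.4, 291.4, 232.0]
tcp_rot: [3.135, -0.004, 1.67]
contact_force: [-0.3, -0.4, -3.7]
opening: 0.26
grasp_force: 108.9
```

```bash
cat > f2.py <<'E'
from fit import *
s=r.sense();ya=s["tcp_rot"][2]; p=np.array(s["eef_pos"]);R=Ro.from_euler("xyz",s["tcp_rot"]).as_matrix()
# mallet in hand: params d (axis distance), h (face below tcp), tilt, sideways
def boxes(q):
    d,h,tl,sy,dy=q;out=[]
    for B in(HEAD,HAN):
        b=B-[64,0,18]; b=b@Ro.from_euler("yz",[tl,dy]).as_matrix().T
        b=b+[64-d,sy,18-h]
        c,sn=np.cos(ya),np.sin(ya);out.append(b@np.array([[c,-sn,0],[sn,c,0],[0,0,1]]).T+p)
    return out
regs={}
for c in("scene","top"):
    im=r.grab_frame(c);cv2.imwrite(f"pics/{c}_f2.png",im[:,:,::-1])
    for d in r.silhouettes(c,"mallet"):
        print(c,d["score"],np.round(d["position"]),d["region"].sum())
    D=[d for d in r.silhouettes(c,"mallet") if d["score"]>.3]
    if D: regs[c]=D[0]["region"]
def raster(cam,q):
    m=np.zeros((1600,2560),np.uint8)
    for B in boxes(q): cv2.fillConvexPoly(m,cv2.convexHull(((proj(cam,B)+.5)*4).astype(np.float32)).astype(np.int32),255)
    return cv2.resize(m,(640,400),interpolation=cv2.INTER_AREA)/255.
def f(q,cams):
    e=0
    for c in cams:
        m=raster(c,q);g=regs[c];e+=(m*~g).sum()*.5+((1-m)*g).sum()  # gripper hides part
    return e
x0=np.array([64,33,0.03,0,0.]);sim=np.vstack([x0,x0+np.diag([8,8,.15,8,.1])])
for cams in [list(regs)]+[["scene"]]*("scene" in regs):
    o=minimize(f,x0,args=(cams,),method="Nelder-Mead",options=dict(initial_simplex=sim,maxiter=300));print(cams,"d,h,tilt,sy,dyaw",o.x.round(3),o.fun)
E
python3 - <<'E'
from h import *
rows((387,230,225,1.67))
E
python3 f2.py
```

```text
now 4.53 [388.4 291.4 232. ] [ 3.135 -0.004  1.67 ] op 0.26 g 108.9 F [-0.3 -0.4 -3.7] T [ 0.22  0.04 -0.  ]
[387, 230, 225, 1.67] -> [0.0021, -0.0013, -0.0, -0.244, -0.0302, 0.0268]
scene 0.96 [222. 404.] 881
scene 0.73 [191. 306.] 74
top 0.76 [238. 211.] 1006
['scene', 'top'] d,h,tilt,sy,dyaw [ 6.3713e+01  3.8390e+01 -3.2000e-02  2.0440e+00 -0.0000e+00] 707.9803921568628
['scene'] d,h,tilt,sy,dyaw [ 5.9792e+01  4.4365e+01 -1.4800e-01  2.4290e+00 -2.0000e-03] 334.50392156862745
```

```bash
python3 - <<'E'
import cv2
b=cv2.imread("pics/scene_f2.png");cv2.imwrite("pics/s2.png",cv2.resize(b[130:290,300:500],(750,600),interpolation=cv2.INTER_CUBIC))
E
```

```text
(no output)
```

View pics/s2.png

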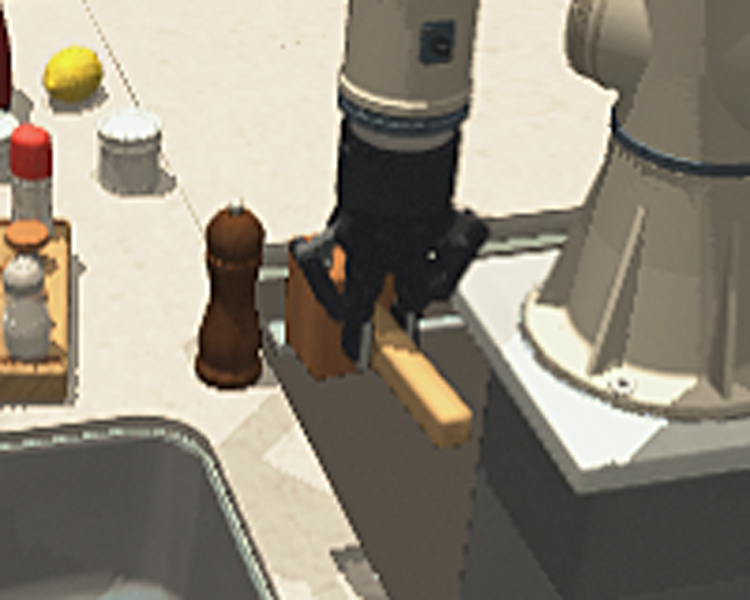

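```bash
python3 - <<'E'
from h import *
rows((430,60,230,2.2),(484.6,-145.2,230,2.7))
E
```

```text
now 4.83 [385.6 289.3 225.7] [-3.138e+00  2.000e-03  1.670e+00] op 0.264 g 108.8 F [ 0.4 -0.3 -3.2] T [0.19 0.03 0.02]
[430, 60, 230, 2.2] -> [-0.0012, 0.0003, -0.1687, -0.9303, 0.086, -0.0156]
[484.6, -145.2, 230, 2.7] -> [-0.0012, 0.0, -0.3278, -1.7687, 0.222, -0.0144]
```

>>> {"op": "carry_out", "data": {"series": [[0,0,-0.05,-0.23,0.02,-0.02,1],[0,0,-0.1,-0.46,0.04,-0.02,1],[0,0,-0.14,-0.7,0.06,-0.02,1],[0,0,-0.169,-0.93,0.086,-0.02,1],[0,0,-0.169,-0.93,0.086,-0.02,1]]}}

```text
clock: 5.45
eef_pos: [430.7, 57.3, 231.3]
tcp_rot: [-3.139, -0.001, 2.197]
contact_force: [-0.9, 0.7, -3.4]
opening: 0.26
grasp_force: 108.7
```

```bash
python3 - <<'E'
from h import *
rows((484.6,-145.2,230,2.7))
E
```

```text
now 5.45 [430.7  57.3 231.3] [-3.139e+00 -1.000e-03  2.197e+00] op 0.26 g 108.7 F [-0.9  0.7 -3.4] T [ 0.19  0.15 -0.04]
[484.6, -145.2, 230, 2.7] -> [-0.0009, -0.0004, -0.16, -0.7826, -0.3, 0.0058]
```

>>> {"op": "carry_out", "data": {"series": [[0,0,-0.05,-0.2,-0.08,0,1],[0,0,-0.1,-0.4,-0.15,0,1],[0,0,-0.14,-0.6,-0.23,0,1],[0,0,-0.16,-0.783,-0.3,0,1],[0,0,-0.16,-0.783,-0.3,0,1],[0,0,-0.16,-0.783,-0.3,0,1]]}}

```text
clock: 6.2
eef_pos: [485.0, -140.6, 231.4]
tcp_rot: [-3.142, -0.003, 2.703]
contact_force: [0.1, 0.6, -3.2]
opening: 0.262
grasp_force: 109.2
```

```bash
sed -i 's/for cams in .*/for cams in [[c] for c in regs]+[list(regs)]:/' f2.py; python3 f2.py; python3 - <<'E'
from h import *
rows((484.6,-145.2,120,2.7),(484.6,-145.2,87,2.7))
a=cv2.imread("pics/top_f2.png");b=cv2.imread("pics/scene_f2.png")
f=lambda i,r0,c0:cv2.resize(i[r0:r0+150,c0:c0+100],(400,600),interpolation=cv2.INTER_CUBIC)
import numpy as np
cv2.imwrite("pics/s3.png",np.hstack([f(a,130,320),f(b,110,255)]))
E
```

```text
scene 0.71 [147. 315.] 1019
scene 0.26 [177. 260.] 126
top 0.63 [217. 364.] 188
top 0.18 [152. 341.] 132
['scene'] d,h,tilt,sy,dyaw [6.1893e+01 3.5720e+01 9.0000e-03 2.8470e+00 5.5000e-02] 92.55098039215684
['top'] d,h,tilt,sy,dyaw [-5.14700e+00  2.23539e+02  1.55000e-01  4.10600e+00 -1.94000e-01] 406.8901960784313
['scene', 'top'] d,h,tilt,sy,dyaw [ 6.1372e+01  3.4705e+01  8.0000e-03 -5.7000e-02  4.3000e-02] 722.2078431372549
now 6.5 [ 485.7 -140.6  232.8] [ 3.142 -0.     2.705] op 0.261 g 109.2 F [ 0.2  0.2 -3.4] T [ 0.12  0.22 -0.02]
[484.6, -145.2, 120, 2.7] -> [0.0, -0.0001, 0.0015, -0.0037, -0.0185, 0.451]
[484.6, -145.2, 87, 2.7] -> [0.0, -0.0001, 0.0015, -0.0037, -0.0185, 0.583]
```

View pics/s3.png

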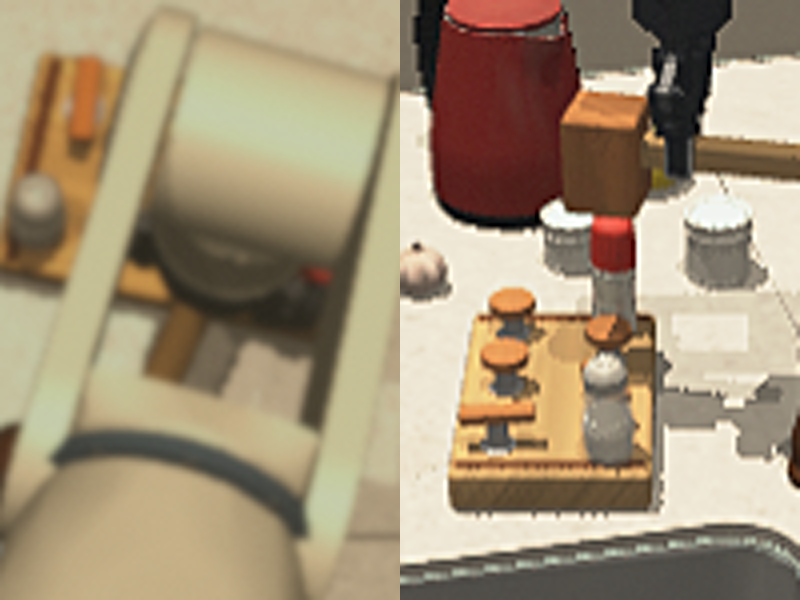

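The scene view shows the mallet held level. Nothing stands in its way above the near-right peg, and the bottle and shaker are upright. I'll press it.

>>> {"op": "carry_out", "data": {"series": [[0,0,0,-0.004,-0.0185,0.2,1],[0,0,0,-0.004,-0.0185,0.38,1],[0,0,0,-0.004,-0.0185,0.48,1],[0,0,0,-0.004,-0.0185,0.53,1],[0,0,0,-0.004,-0.0185,0.56,1],[0,0,0,-0.004,-0.0185,0.58,1],[0,0,0,-0.004,-0.0185,0.588,1],[0,0,0,-0.004,-0.0185,0.588,1]]}}

```text
clock: 7.5
eef_pos: [485.2, -146.1, 87.5]
tcp_rot: [3.141, 0.001, 2.704]
contact_force: [-6.5, 3.4, 12.2]
opening: 0.265
grasp_force: 111.7
```

```bash
python3 - <<'E'
from h import *
rows((484.6,-145.2,140,2.7))
im=r.grab_frame("scene");cv2.imwrite("pics/s4.png",cv2.resize(im[110:260,230:380,::-1],(600,600),interpolation=cv2.INTER_CUBIC))
E
```

```text
now 7.5 [ 485.2 -146.1   87.5] [3.141e+00 1.000e-03 2.704e+00] op 0.265 g 111.7 F [-6.5  3.4 12.2] T [ 0.36  0.76 -0.01]
[484.6, -145.2, 140, 2.7] -> [0.0001, 0.0003, 0.0012, 0.0034, 0.0022, -0.2099]
```

View pics/s4.png

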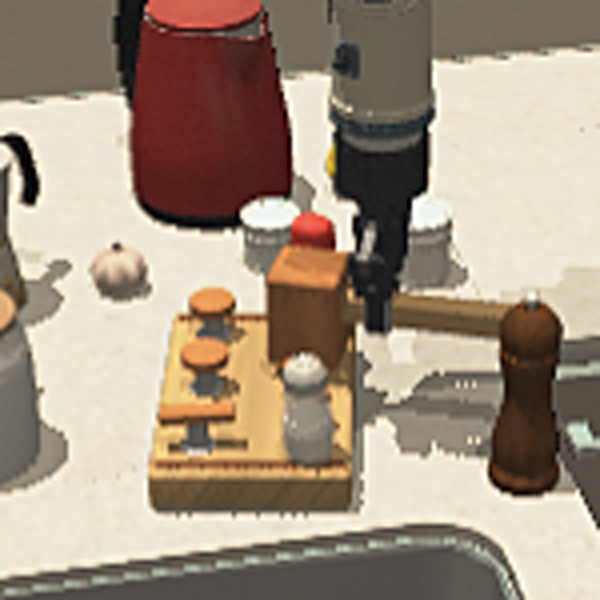

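>>> {"op": "carry_out", "data": {"series": [[0,0,0,0.003,0.002,-0.15,1],[0,0,0,0.003,0.002,-0.35,1],[0,0,0,0.003,0.002,-0.47,1],[0,0,0,0.003,0.002,-0.47,1]]}}

```text
clock: 8.05
eef_pos: [486.1, -145.9, 206.0]
tcp_rot: [3.141, 0.006, 2.704]
contact_force: [-0.1, -0.6, -4.0]
opening: 0.257
grasp_force: 109.4
```

```bash
python3 - <<'E'
from h import *
rows((566.6,-162,205,3.2))
im=r.grab_frame("scene");cv2.imwrite("pics/scene5.png",im[:,:,::-1])
for d in r.silhouettes("scene","round_1"):print(round(d["score"],2),np.round(d["position"]),d["region"].sum(),at("scene",d["position"],76),at("scene",d["position"],54))
E
```

```text
now 8.05 [ 486.1 -145.9  206. ] [3.141 0.006 2.704] op 0.257 g 109.4 F [-0.1 -0.6 -4. ] T [0.07 0.15 0.01]
[566.6, -162, 205, 3.2] -> [-0.0002, 0.002, -0.158, -0.3188, 0.0782, 0.0061]
0.66 [200. 284.] 102 [ 621.9 -135.3   76. ] [ 617.6 -170.2   54. ]
0.57 [198. 311.] 43 [ 536.  -131.9   76. ] [ 529.6 -166.7   54. ]
```

>>> {"op": "carry_out", "data": {"series": [[0,0,-0.05,-0.1,0.025,0,1],[0,0,-0.1,-0.2,0.05,0,1],[0,0,-0.158,-0.319,0.078,0,1],[0,0,-0.158,-0.319,0.078,0,1],[0,0,-0.158,-0.319,0.078,0,1]]}}

```text
clock: 8.78
eef_pos: [563.4, -161.1, 201.4]
tcp_rot: [3.14, -0.003, -3.085]
contact_force: [0.3, 0.9, -4.3]
opening: 0.263
grasp_force: 109.3
```

```bash
python3 f2.py; python3 - <<'E'
from h import *
rows((566.6,-162,120,3.2),(566.6,-162,87,3.2))
E
```

```text
scene 0.95 [154. 287.] 985
top 0.5 [155. 363.] 45
['scene'] d,h,tilt,sy,dyaw [6.1586e+01 3.6919e+01 2.0000e-03 2.6740e+00 1.5000e-02] 93.21176470588236
['top'] d,h,tilt,sy,dyaw [ 96.551  74.604   0.283 -33.039  -0.375] 557.0294117647059
['scene', 'top'] d,h,tilt,sy,dyaw [6.0702e+01 3.6715e+01 1.1000e-02 1.8250e+00 2.3000e-02] 813.2176470588234
now 9.07 [ 564.4 -161.4  203.4] [ 3.142 -0.    -3.084] op 0.26 g 109.3 F [ 0.1 -1.1 -3.9] T [0.01 0.18 0.02]
[566.6, -162, 120, 3.2] -> [0.0, -0.0, -0.0002, -0.0087, -0.0028, 0.3334]
[566.6, -162, 87, 3.2] -> [0.0, -0.0, -0.0002, -0.0087, -0.0028, 0.4654]
```

>>> {"op": "carry_out", "data": {"series": [[0,0,0,-0.009,-0.003,0.13,1],[0,0,0,-0.009,-0.003,0.27,1],[0,0,0,-0.009,-0.003,0.36,1],[0,0,0,-0.009,-0.003,0.41,1],[0,0,0,-0.009,-0.003,0.44,1],[0,0,0,-0.009,-0.003,0.46,1],[0,0,0,-0.009,-0.003,0.471,1],[0,0,0,-0.009,-0.003,0.471,1]]}}

```text
clock: 10.07
eef_pos: [567.3, -162.3, 87.6]
tcp_rot: [-3.141, 0.001, -3.083]
contact_force: [-7.5, 0.8, 12.7]
opening: 0.258
grasp_force: 111.8
```

>>> {"op": "carry_out", "data": {"series": [[0,0,0,0,0,-0.15,1],[0,0,0,0,0,-0.35,1],[0,0,0,0,0,-0.47,1],[0,0,0,0,0,-0.47,1]]}}

```text
clock: 10.58
eef_pos: [569.0, -162.6, 206.0]
tcp_rot: [-3.14, 0.006, -3.083]
contact_force: [-0.4, -0.2, -4.3]
opening: 0.261
grasp_force: 109.5
```

```bash
python3 - <<'E'
from h import *
h=64*np.array([np.cos(2.2),np.sin(2.2)])
rows((612.4+h[0],-241.2+h[1],203,2.2))
im=r.grab_frame("scene");cv2.imwrite("pics/scene6.png",im[:,:,::-1])
for d in r.silhouettes("scene","round_1"):print(round(d["score"],2),np.round(d["position"]),d["region"].sum(),at("scene",d["position"],76),at("scene",d["position"],54))
E
```

```text
now 10.57 [ 569.  -162.6  206. ] [-3.14   0.006 -3.083] op 0.261 g 109.5 F [-0.4 -0.2 -4.3] T [-0.01  0.18  0.01]
[np.float64(574.7359284956578), np.float64(-189.45623015554622), 203, 2.2] -> [0.0003, 0.002, 0.3183, -0.0166, -0.1085, 0.0125]
0.66 [205. 285.] 81 [ 625.7 -107.8   76. ] [ 621.5 -142.    54. ]
0.63 [184. 282.] 108 [ 613.6 -240.4   76. ] [ 609.1 -277.9   54. ]
0.53 [198. 312.] 48 [ 531.7 -128.4   76. ] [ 525.2 -163.2   54. ]
0.45 [152. 282.] 901 [ 580.4 -476.6   76. ] [ 575.1 -519.9   54. ]
```

>>> {"op": "carry_out", "data": {"series": [[0,0,0.055,-0.003,-0.02,0.01,1],[0,0,0.11,-0.006,-0.04,0.01,1],[0,0,0.165,-0.01,-0.06,0.01,1],[0,0,0.22,-0.012,-0.08,0.01,1],[0,0,0.275,-0.015,-0.1,0.01,1],[0,0,0.318,-0.017,-0.108,0.01,1],[0,0,0.318,-0.017,-0.108,0.01,1],[0,0,0.318,-0.017,-0.108,0.01,1]]}}

```text
clock: 11.68
eef_pos: [572.3, -188.5, 199.3]
tcp_rot: [-3.141, -0.002, 2.204]
contact_force: [-0.1, -0.2, -3.6]
opening: 0.262
grasp_force: 109.4
```

```bash
python3 f2.py; python3 - <<'E'
from h import *
rows((574.7,-189.5,120,2.2),(574.7,-189.5,87,2.2))
E
```

```text
scene 0.72 [153. 287.] 733
top 0.65 [163. 416.] 115
top 0.55 [188. 348.] 77
top 0.19 [154. 457.] 260
['scene'] d,h,tilt,sy,dyaw [ 6.5274e+01  3.6808e+01 -4.3000e-02  2.3560e+00 -1.6000e-02] 176.70784313725488
['top'] d,h,tilt,sy,dyaw [62.019 36.154  0.318 32.799  0.353] 565.6117647058824
['scene', 'top'] d,h,tilt,sy,dyaw [ 6.6455e+01  3.7357e+01 -3.1000e-02  3.3710e+00  4.0000e-03] 875.1294117647058
now 11.97 [ 572.9 -188.7  200.5] [3.142 0.    2.202] op 0.263 g 109.4 F [ 0.3  0.6 -3.8] T [0.19 0.11 0.05]
[574.7, -189.5, 120, 2.2] -> [0.0, 0.0, 0.0006, -0.0067, 0.0039, 0.3221]
[574.7, -189.5, 87, 2.2] -> [0.0, 0.0, 0.0006, -0.0067, 0.0039, 0.4541]
```

>>> {"op": "carry_out", "data": {"series": [[0,0,0,-0.007,0.004,0.13,1],[0,0,0,-0.007,0.004,0.26,1],[0,0,0,-0.007,0.004,0.35,1],[0,0,0,-0.007,0.004,0.4,1],[0,0,0,-0.007,0.004,0.43,1],[0,0,0,-0.007,0.004,0.45,1],[0,0,0,-0.007,0.004,0.46,1],[0,0,0,-0.007,0.004,0.46,1]]}}

```text
clock: 12.98
eef_pos: [575.1, -189.5, 87.6]
tcp_rot: [3.141, 0.001, 2.201]
contact_force: [-6.9, 4.3, 12.8]
opening: 0.265
grasp_force: 111.7
```

>>> {"op": "carry_out", "data": {"series": [[0,0,0,0,0,-0.15,1],[0,0,0,0,0,-0.35,1],[0,0,0,0,0,-0.5,1],[0,0,0,0,0,-0.57,1],[0,0,0,0,0,-0.57,1]]}}

```text
clock: 13.6
eef_pos: [575.3, -189.8, 228.9]
tcp_rot: [3.14, 0.002, 2.201]
contact_force: [0.0, -0.0, -3.6]
opening: 0.261
grasp_force: 109.4
```

```bash
python3 - <<'E'
from h import *
rows((430,60,230,2.2),(387,290,230,1.67))
im=r.grab_frame("scene");cv2.imwrite("pics/s7.png",cv2.resize(im[110:260,230:380,::-1],(600,600),interpolation=cv2.INTER_CUBIC))
E
```

```text
now 13.6 [ 575.3 -189.8  228.9] [3.140e+00 2.000e-03 2.201e+00] op 0.261 g 109.4 F [ 0.  -0.  -3.6] T [ 0.16  0.13 -0.01]
[430, 60, 230, 2.2] -> [0.0004, 0.0006, 0.0003, 1.1497, 0.1194, -0.0064]
[387, 290, 230, 1.67] -> [0.0005, 0.0004, 0.169, 1.9944, 0.5226, -0.0073]
```

View pics/s7.png

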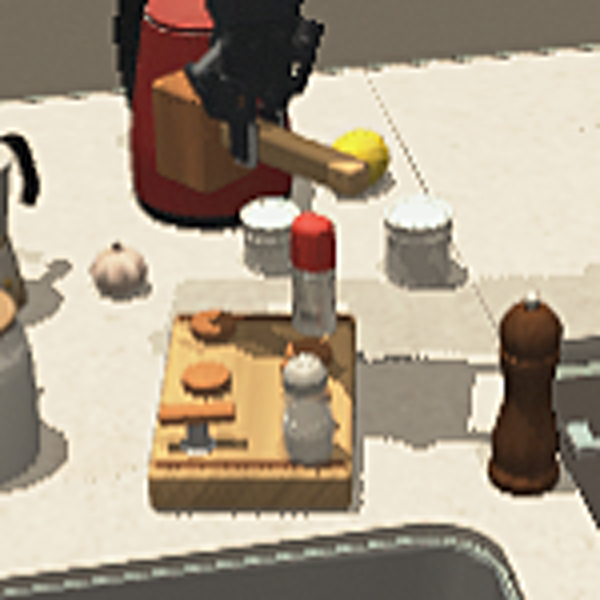

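All three rounds are down, at (212,325), (207,378) and (308,350). The far-left bar is standing and the bystanders are undisturbed. I'll take the mallet back to its original spot.

>>> {"op": "carry_out", "data": {"series": [[0,0,0,0.24,0.02,0,1],[0,0,0,0.48,0.05,0,1],[0,0,0,0.72,0.075,0,1],[0,0,0,0.98,0.1,0,1],[0,0,0,0.98,0.1,0,1]]}}

```text
clock: 14.28
eef_pos: [447.1, 25.7, 226.0]
tcp_rot: [-3.138, -0.003, 2.205]
contact_force: [0.1, -0.2, -4.9]
opening: 0.263
grasp_force: 109.3
```

```bash
python3 - <<'E'
from h import *
rows((387.3,290.5,230,1.67))
E
```

```text
now 14.28 [447.1  25.7 226. ] [-3.138e+00 -3.000e-03  2.205e+00] op 0.263 g 109.3 F [ 0.1 -0.2 -4.9] T [0.08 0.07 0.02]
[387.3, 290.5, 230, 1.67] -> [-0.0013, -0.0007, 0.1702, 0.9952, 0.4347, -0.014]
```

>>> {"op": "carry_out", "data": {"series": [[0,0,0.04,0.2,0.08,-0.01,1],[0,0,0.08,0.4,0.16,-0.01,1],[0,0,0.12,0.6,0.25,-0.01,1],[0,0,0.15,0.8,0.34,-0.01,1],[0,0,0.17,0.995,0.435,-0.01,1],[0,0,0.17,0.995,0.435,-0.01,1],[0,0,0.17,0.995,0.435,-0.01,1],[0,0,0.17,0.995,0.435,-0.01,1]]}}

```text
clock: 15.28
eef_pos: [392.0, 286.8, 229.9]
tcp_rot: [-3.141, 0.001, 1.666]
contact_force: [0.7, -0.2, -3.9]
opening: 0.258
grasp_force: 109.3
```

```bash
python3 f2.py; python3 - <<'E'
from h import *
rows((387.3,290.5,60,1.67),(387.3,290.5,33.8,1.67))
E
```

```text
scene 0.81 [226. 404.] 669
scene 0.22 [179. 258.] 116
top 0.8 [240. 212.] 1078
['scene'] d,h,tilt,sy,dyaw [ 5.9182e+01  5.1124e+01 -1.9500e-01  3.0770e+00 -2.7000e-02] 406.0509803921569
['top'] d,h,tilt,sy,dyaw [ 6.2848e+01  3.8078e+01  4.9000e-02  9.6000e-02 -1.0000e-03] 330.9921568627451
['scene', 'top'] d,h,tilt,sy,dyaw [6.3183e+01 3.5221e+01 1.2000e-02 3.7300e-01 2.0000e-03] 809.278431372549
now 15.57 [392.1 287.6 230.6] [ 3.141 -0.     1.666] op 0.263 g 109.3 F [ 0.4  0.  -3.8] T [0.17 0.03 0.01]
[387.3, 290.5, 60, 1.67] -> [0.0001, -0.0, -0.0012, 0.0131, -0.018, 0.6826]
[387.3, 290.5, 33.8, 1.67] -> [0.0001, -0.0, -0.0012, 0.0131, -0.0181, 0.7874]
```

>>> {"op": "carry_out", "data": {"series": [[0,0,0,0.013,-0.018,0.22,1],[0,0,0,0.013,-0.018,0.44,1],[0,0,0,0.013,-0.018,0.62,1],[0,0,0,0.013,-0.018,0.71,1],[0,0,0,0.013,-0.018,0.75,1],[0,0,0,0.013,-0.018,0.77,1],[0,0,0,0.013,-0.018,0.783,1],[0,0,0,0.013,-0.018,0.783,1]]}}

```text
clock: 16.58
eef_pos: [387.4, 291.2, 35.3]
tcp_rot: [3.141, -0.001, 1.667]
contact_force: [-0.2, 0.2, -4.5]
opening: 0.262
grasp_force: 109.1
```

Not in contact yet; lower slightly more.

>>> {"op": "carry_out", "data": {"series": [[0,0,0,0,0,0.004,1],[0,0,0,0,0,0.007,1],[0,0,0,0,0,0.01,1],[0,0,0,0,0,0.01,1]]}}

```text
clock: 17.08
eef_pos: [387.4, 291.5, 33.7]
tcp_rot: [3.141, -0.001, 1.667]
contact_force: [-5.4, 0.7, 16.0]
opening: 0.256
grasp_force: 112.5
```

>>> {"op": "carry_out", "data": {"series": [[0,0,0,0,0,-0.002,0.2],[0,0,0,0,0,-0.002,-0.2],[0,0,0,0,0,-0.002,-1],[0,0,0,0,0,-0.002,-1],[0,0,0,0,0,-0.002,-1],[0,0,0,0,0,-0.1,-1],[0,0,0,0,0,-0.3,-1],[0,0,0,0,0,-0.5,-1]]}}

```text
clock: 18.08
eef_pos: [386.7, 290.6, 158.4]
tcp_rot: [-3.141, 0.001, 1.667]
contact_force: [-0.0, 0.3, 0.3]
opening: 1.001
grasp_force: 0.0
```

>>> {"op": "carry_out", "data": {"series": [[0,0,0,0,0,-0.2,-1],[0,0,0,0,0,-0.4,-1],[0,0,0,0.2,0,-0.45,-1],[0,0,0,0.4,0,-0.45,-1],[0,0,0,0.6,0,-0.45,-1],[0,0,0,0.8,0,-0.45,-1],[0,0,0,0.8,0,-0.45,-1]]}}

```text
clock: 18.95
eef_pos: [367.1, 492.7, 269.1]
tcp_rot: [-3.141, -0.0, 1.67]
contact_force: [0.2, 0.0, -0.9]
opening: 0.998
grasp_force: 0.0
```

```bash
python3 - <<'E'
from h import *
rows()
a=r.grab_frame("top");b=r.grab_frame("scene")
f=lambda i,r0,c0:cv2.resize(i[r0:r0+180,c0:c0+240,::-1],(400,300),interpolation=cv2.INTER_CUBIC)
cv2.imwrite("pics/s8.png",np.hstack([cv2.resize(a[130:280,180:480,::-1],(400,200)).repeat(1,0) if 0 else f(a,120,200),f(b,140,220)]))
E
```

```text
now 18.95 [367.1 492.7 269.1] [-3.141 -0.     1.67 ] op 0.998 g 0.0 F [ 0.2  0.  -0.9] T [-0.04 -0.04  0.01]
```

View pics/s8.png

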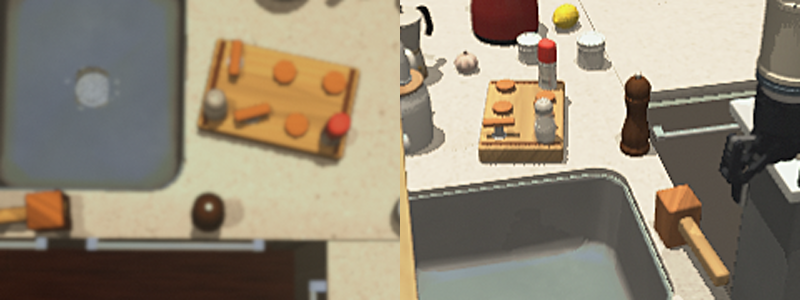

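The mallet stands back at its original spot, right panel (690,225), and the bystanders are in place. A quick check on the pegs from the top camera, then I'll hand in.

```bash
python3 - <<'E'
from h import *
P=np.array([[42,85],[42,0],[42,-85],[-42,38],[-42,-38]],float);a=-.216;R=np.array([[np.cos(a),-np.sin(a)],[np.sin(a),np.cos(a)]])
W=P@R.T+[589.5,-149.3]
print(proj("top",np.c_[W,[70]*5]).round(1).tolist(),proj("top",np.c_[W,[48]*5]).round(1).tolist())
r.grab_frame("top")
for l in("round_1","bar_1"):
  for d in r.silhouettes("top",l):
    if d["score"]>.3: print(l,round(d["score"],2),np.argwhere(d["region"]).mean(0).round(1)[::-1])
E
```

```text
[[341.1, 154.8], [371.2, 161.3], [401.5, 167.9], [351.2, 187.5], [378.5, 193.5]] [[340.9, 156.9], [370.6, 163.4], [400.4, 169.8], [350.9, 189.1], [377.7, 195.1]]
round_1 0.71 [400.4 169.7]
round_1 0.44 [377.4 195.2]
round_1 0.42 [370.3 163.4]
bar_1 0.73 [351.2 187.1]
bar_1 0.49 [341.1 154.4]
```

The top-camera pixels match the home height for the three rounds and the standing height for both bars.

```bash
python3 -c "
from rig import r;print(r.sign_off())"
```

```text
the job is handed in; nothing more can be done
None
```

The three round pegs are knocked home and both bar pegs still stand, the mallet is back on its striking face and released, nothing else appears to have moved, and the job was handed in at about 19 s.

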